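# Hang a sample-tube carrier on the turning tree

### The arm

A 6-joint arm with a two-finger parallel gripper is mounted at the origin on the work surface. World frame = base frame: x ahead of the robot, y to its left, z up, the work surface at z = 0. Lengths are in mm, angles in rad, forces in N, time in s.
With the tool pointing down it reaches from about 350 to 950 mm from the base axis. Payload 17.4 kg.
Tool frame: the origin (TCP) lies at the very end of the fingers, on their centre line; the grasp point (between the pads) lies 19 mm behind it; z points along the fingers, y is the direction in which the jaws open and shut (so a half turn about z gives the same grasp; the last joint's range is limited). The gripper opens to 93 mm and grips with 3 to 60 N. Pads are 15 mm wide; open, the fingers measure 128 mm over their backs; the gripper's body (75 mm by 188 mm) begins 65 mm behind the grasp point.
Start: joints at [1.254, 0.116, 1.442, -0, 1.584, -0.038], TCP at [185.769, 648.939, 218.646] pointing down, gripper open.
Joint ranges: [-2.83, 2.83], [-0.83, 2.19], [0.07, 2.5], [-1.14, 4.28], [0.01, 3], [-2.97, 2.97]. Speed limits (rad/s): [1.89, 1.89, 2.22, 3.14, 3.14, 3.14].

### API

Orientations are given as a unit quaternion [x, y, z, w].
In Python, from plant import movep, line_to, goto_joints, move_gripper, dwell, ik, sense, snapshot, PlanningError, close_job gives the robot as it stands. Calls block until the motion is done:
- movep(position, orientation): joint-space move of the TCP to a pose.
- line_to(position, v=150, frame=None, stop_force=None): straight line of the TCP; frame=None keeps the orientation; v is the mean speed in mm/s. With stop_force (N) it stops when the force on the tool has changed by that much, and returns True; else False.
- goto_joints(angles): joint-space move.
- move_gripper(opening, strength=None): finger opening in mm; strength is the grip in N (None keeps the last); returns when the fingers have stopped.
- dwell(seconds).
- ik(position, orientation): joint angles nearest the present ones, or None.
- sense(): the state.
- snapshot(name): name is "scene" or "top" or "wrist"; returns a dict with "img" (384x512x3 uint8, red, green, blue), "mtx" (3x3 intrinsics, pixels), "world_from_camera" (4x4, takes a point from camera to world coordinates). Camera axes: x right, y down, z forward; pixel columns grow to the right and rows downward; lengths in mm; the calibration is good to about 2 mm. The wrist camera is an equidistant fisheye: a pixel r from the principal point sees the ray r / f radians off the axis. A picture is of the moment at which its call begins. There is no depth.
A pose or a line that the arm cannot do raises PlanningError and nothing moves.
- close_job(): hands the job in, once; it reports no verdict.
The state is a dict: "time_s": time; "qpos": joint angles; "dq": joint speeds; "joint_torque": joint torques, N m; "eef_pos": TCP position; "ee_rot": TCP orientation; "force": force on the tool from outside, world axes, zero at the start; "torque": the same for the moment, N m; "finger_gap": finger opening in mm.
Only numpy, scipy, OpenCV 4.12 (cv2) and the standard library are available. Lean on these libraries where they do the work, as an engineer would, in place of code of your own. Each camera call takes 0.05 s, during which the arm holds its last target.

### The job

Turn the tube tree until its one empty branch points straight out over the bar on its base, then hang the loose tube carrier on that branch by its eye, pushing the rubber collar all the way back and pressing it on its buffer with roughly 10 N for about half a second. Never press on the collar with more than 20 N. Leave the carrier hanging free on that branch, still pointing out over the bar, and do not disturb the other things on the bench.

Things in the scene. Friction and masses are not known exactly. Their poses are not given: they have to be found in the camera images.
- tree: Fixed stand: round grey base 150 mm across, 14 mm thick, steel post in the middle; origin on the post's axis at bench height. A raised steel bar (45 x 10 mm) on the base runs outward along the tree's own -x: the empty branch must point that way. The head on the post has four level branches at right angles, 170 mm above the bench; three bear fixed carriers like the loose one, 66 mm from the axis.
- swivel (a joint): Angle of the tree's head, rad, counter-clockwise seen from above; 0 (or a full turn) when the empty branch points out over the bar. It turns either way (free from -7 to 7 rad), stays where it is left, and is held by friction of about 0.22 N m (2.5 N at 90 mm from the axis). Hub 32 mm across; post top 195 mm above the bench.
- branch_tip (a point): Outer end of the empty branch, on the rod's centre line, 170 mm above the bench, 128 mm from the post's axis. Its x runs along the branch inward to the post; z up. The branch is a 9 mm steel rod with a 13 mm ball end. A black rubber collar (24 mm across, 8 mm long) slides on it, its outer face 58 to 74 mm inward of this point at the start; outside it the rod is bare and can be pinched.
- rod_mid (a point): Point on the empty branch's rod, 78 mm inward of its tip, 50 mm from the post's axis; x inward. The collar starts 12 mm out from its buffer, slides with 2.5 N of friction, stays where left. The buffer gives 4 N/mm for 7 mm, then is solid. Where it sits varies and is not reported, so feel for it: the collar's outer face, fully back and unpressed, is within 8 mm either way of this point.
- hanger_eye (a point): Centre of the loose carrier's eye, 103 mm above its underside. The head round the eye is a block 18 (x) by 30 (y) by 38 mm (z), gripped across y at this height. The eye is a straight tunnel along the carrier's x, open both ends, 18 mm wide, 22 mm high; either end may go on first. Hanging on the rod, this point is 6.5 mm below the rod's centre line.
- hanger: The loose tube carrier: white plastic frame 122 mm tall holding a capped sample tube for good, standing upright on a round foot 36 mm across, about 0.12 kg; above the foot it is 30 mm wide in y or less. Origin: centre of the foot's underside; z up.
- tube_up: Bystander: a loose capped sample tube, 26 mm across, 69 mm tall, standing upright; origin under its foot.
- tube_lying: Bystander: a capped sample tube lying on its side, 70 mm long, 26 mm across; origin at bench level under it.
- tip_box: Bystander: a grey pipette-tip box 85 x 115 x 60 mm; origin under its centre.
- reagent: Bystander: an amber bottle 60 mm across, 130 mm tall; origin under its centre.
- beaker: Bystander: a glass beaker 72 mm across, 90 mm tall; origin under its centre.
- pen: Bystander: a marker pen 145 mm long lying on the bench; origin near its middle.
- foam_tray: Bystander: a fixed foam tray of capped tubes 200 x 200 mm, 81 mm tall over the caps; origin under its centre.
Not all that is in view belongs to the job. Of the things shaped like the hanger, the white one is meant.

How it is judged (in metres and radians):
On the way, in this order (a step that is already met when the one before it is completed fails the run):
1. the empty branch has been turned to point out over the bar (tip within 12 mm of the bar's line) and is at rest (y of branch_tip in the frame of tree between -0.012 and 0.012 m and x of branch_tip in the frame of tree below -0.1 m and velocity of joint swivel between -0.05 and 0.05 rad/s), for 0.3 s.
2. the carrier, on the empty branch, presses the collar back on its buffer with at least 6 N (x of hanger_eye in the frame of branch_tip between 0.048 and 0.086 m and y of hanger_eye in the frame of branch_tip between -0.009 and 0.009 m and contact force between hanger and collar_c0 above 6 N), for 0.25 s.
At the end, for the whole second after the job is handed in: Empty branch pointing out over the bar (tip within 12 mm of its line); carrier hanging at rest on it, eye centre 48-86 mm inward of the tip, within 9 mm sideways, 3-12 mm below the rod's centre line, upright within 0.15 rad (y of branch_tip in the frame of tree between -0.012 and 0.012 m and x of branch_tip in the frame of tree below -0.1 m and x of hanger_eye in the frame of branch_tip between 0.048 and 0.086 m and y of hanger_eye in the frame of branch_tip between -0.009 and 0.009 m and z of hanger_eye in the frame of branch_tip between -0.012 and -0.003 m and angle between hanger's own z axis and vertical below 0.15 rad and linear speed of hanger below 0.03 m/s); the robot touches nothing.
It fails at once if the collar is pressed with more than 20 N, by the carrier or the fingers (contact force between any of hanger, the fingers and collar_c0 above 20 N).
It fails at once if a bystander is moved by more than 20 mm (distance of any of tube_up, tube_lying, tip_box, reagent, beaker, pen from where it was at the start of the episode above 0.02 m).
It also fails if it takes over 72 s, if anything falls off the work surface, if the arm or the gripper's body presses on something with over 40 N, if the wrist force passes 120 N, or if a joint passes its speed limit or range.

## Working session

There is one attempt and no reset: what is moved stays moved. The work goes in short steps, each a Python script; the robot and the scene stay as the last script left them, time stands still between calls to the robot, and variables do not carry over. Pictures are saved under pics/ and viewed, and the job is handed in when it is done.

```bash
ls; mkdir -p pics
python3 - <<'E'
from plant import *
import cv2
for n in ("scene","top","wrist"):
    s=snapshot(n); cv2.imwrite(f"pics/{n}0.png",s["img"][:,:,::-1]); print(n,s["mtx"].tolist(),s["world_from_camera"].round(3).tolist())
s=sense(); print({k:s[k] for k in("time_s","eef_pos","ee_rot","force","finger_gap")})
E
```

```text
pics
scene [[460.96431779377286, 0.0, 254.82614545372206], [0.0, 460.96431779377286, 200.33398389791515], [0.0, 0.0, 1.0]] [[-0.194, 0.619, -0.761, 1617.566], [0.981, 0.129, -0.145, 213.242], [0.008, -0.775, -0.632, 988.952], [0.0, 0.0, 0.0, 1.0]]
top [[394.4217267230748, 0.0, 256.72210622356744], [0.0, 394.4217267230748, 192.12685141024127], [0.0, 0.0, 1.0]] [[0.024, -0.998, 0.065, 488.263], [-1.0, -0.025, -0.012, -5.391], [0.014, -0.065, -0.998, 1367.62], [0.0, 0.0, 0.0, 1.0]]
wrist [[297.3186396354542, 0.0, 258.23005298272733], [0.0, 297.3186396354542, 190.3253181325334], [0.0, 0.0, 1.0]] [[0.275, 0.927, 0.254, 115.837], [0.962, -0.265, -0.073, 669.832], [-0.0, 0.264, -0.965, 383.968], [0.0, 0.0, 0.0, 1.0]]
{'time_s': 0.15, 'eef_pos': array([185.72585358, 648.79874871, 218.08375463]), 'ee_rot': array([ 1.38939212e-01,  9.90300820e-01, -4.18028041e-04, -8.26871159e-05]), 'force': array([-0.38477723, -0.54970366,  0.96465057]), 'finger_gap': 92.96947064761086}
```

View pics/scene0.png

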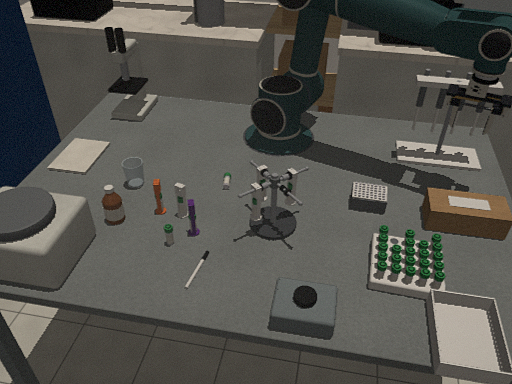

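View pics/top0.png

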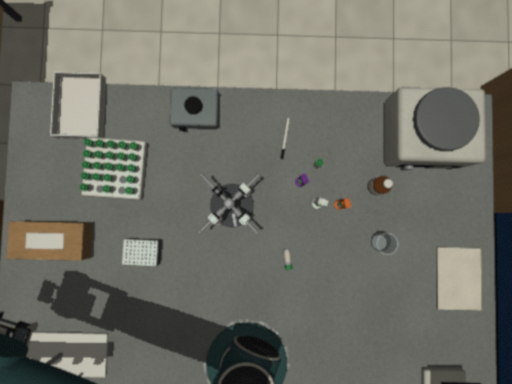

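View pics/wrist0.png

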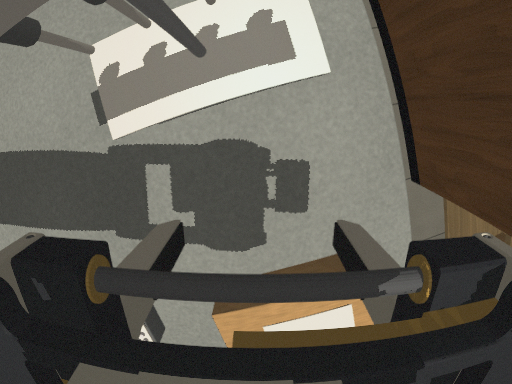

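```bash
cat > h.py <<'E'
import numpy as np, cv2
from plant import *
def ray(s,u,v,fish=False):
    K=s["mtx"];T=s["world_from_camera"]
    d=np.array([(u-K[0,2])/K[0,0],(v-K[1,2])/K[1,1],1.])
    if fish:
        r=np.hypot(d[0],d[1]); d=np.array([d[0]/r*np.sin(r),d[1]/r*np.sin(r),np.cos(r)]) if r>1e-9 else np.array([0,0,1.])
    return T[:3,3],T[:3,:3]@d
def atz(s,u,v,z,fish=False):
    o,d=ray(s,u,v,fish); return o+d*(z-o[2])/d[2]
def proj(s,p,fish=False):
    T=s["world_from_camera"];K=s["mtx"]
    c=T[:3,:3].T@(np.asarray(p,float)-T[:3,3])
    if fish:
        r=np.hypot(c[0],c[1]);th=np.arctan2(r,c[2]);x=c[:2]/r*th
    else: x=c[:2]/c[2]
    return x*K[0,0]+K[:2,2]
def crop(s,name,u0,v0,u1,v1,k):
    im=cv2.resize(s["img"][v0:v1,u0:u1,::-1],None,fx=k,fy=k,interpolation=cv2.INTER_CUBIC); cv2.imwrite(f"pics/{name}.png",im)
E
python3 - <<'E'
from h import *
s=snapshot("top"); crop(s,"t1",190,140,360,260,4.5)
s=snapshot("scene"); crop(s,"s1",140,150,310,270,4.5)
E
```

```text
(no output)
```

View pics/t1.png

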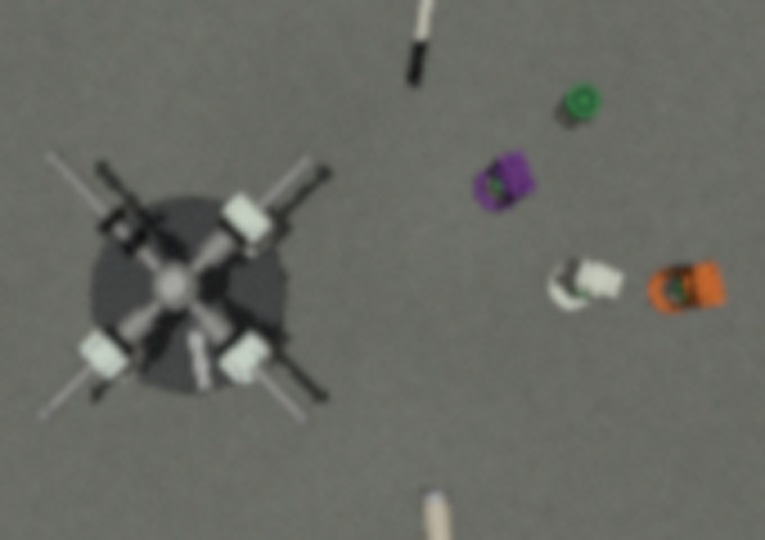

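View pics/s1.png

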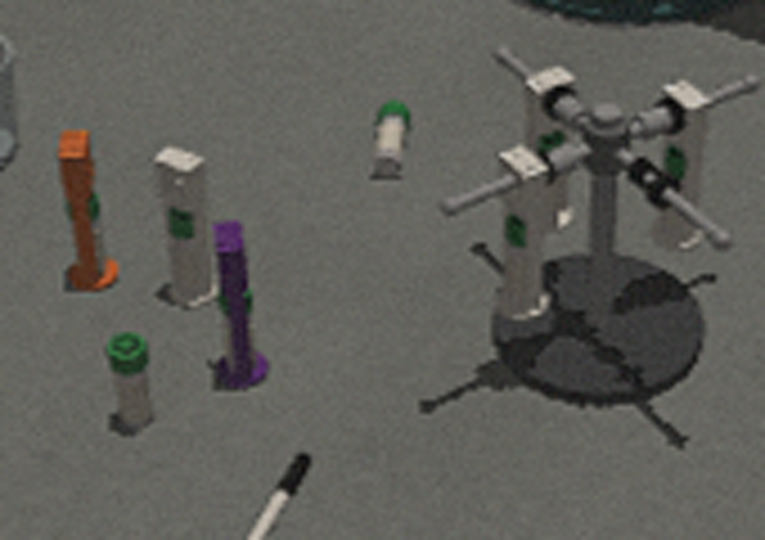

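Run:
```python
from h import *
s=snapshot("top")
f=lambda u,v,z:print(u,v,atz(s,190+u/4.5-.4,140+v/4.5-.4,z).round(1))
print("post");f(175,285,195)
print("base c");f(188,295,14)
print("tips e,ne,se,sw");f(50,155,170);f(308,160,170);f(302,418,170);f(42,415,170)
print("bar ends");f(193,332,20);f(204,388,20)
print("hanger top, foot");f(601,281,122);f(572,284,4)
print("tube_up");f(583,100,69)
print("purple top");f(517,172,122);print("orange");f(708,282,122)
s=snapshot("scene")
f=lambda u,v,z:print(u,v,atz(s,140+u/4.5-.4,150+v/4.5-.4,z).round(1))
print("scene post");f(605,112,195);f(600,320,14)
print("tip e");f(722,238,170);print("hanger top");f(181,160,122);print('orange');f(76,137,122);print('purple');f(230,228,122)
```

```text
post
175 285 [530.6  63.3 195. ]
base c
188 295 [529.7  63.8  14. ]
tips e,ne,se,sw
50 155 [617.4 151.9 170. ]
308 160 [618.5 -22.8 170. ]
302 418 [444.2 -23.  170. ]
42 415 [442.1 151.4 170. ]
bar ends
193 332 [501.6  58.9  20. ]
204 388 [459.5  49.4  20. ]
hanger top, foot
601 281 [ 543.4 -231.8  122. ]
572 284 [ 545.8 -230.9    4. ]
tube_up
583 100 [ 679.2 -226.3   69. ]
purple top
517 172 [ 619.  -171.3  122. ]
orange
708 282 [ 544.6 -307.3  122. ]
scene post
605 112 [533.6  63.3 195. ]
600 320 [533.1  66.1  14. ]
tip e
722 238 [615.8 151.4 170. ]
hanger top
181 160 [ 548.9 -226.7  122. ]
orange
76 137 [ 538.6 -306.5  122. ]
purple
230 228 [ 612.9 -171.7  122. ]
```

```bash
cat >> h.py <<'E'
def Q(adeg):
    a=np.radians(adeg)/2; return [np.cos(a),np.sin(a),0,0]
C=np.array([530.5,63.8])
E
python3 - <<'E'
from h import *
s=sense()
line_to([185.7,648.8,420],v=300)
p=[450,64,400]
print(ik(p,Q(90)))
movep(p,Q(90))
s=snapshot("wrist");np.set_printoptions(suppress=True)
print(sense()["time_s"],sense()["eef_pos"],s["world_from_camera"].round(2).tolist())
cv2.imwrite("pics/w1.png",s["img"][:,:,::-1])
import pickle;pickle.dump(s,open("w1.pkl","wb"))
E
```

```text
[ 8.51431917e-02 -3.49765474e-01  1.57603529e+00 -4.44089210e-16
  1.91532284e+00  8.51431917e-02]
3.5167 [450.10927827  64.5173817  399.96288897] [[1.0, 0.0, 0.0, 450.38], [0.0, -0.96, -0.26, 138.38], [0.0, 0.26, -0.96, 565.95], [0.0, 0.0, 0.0, 1.0]]
```

View pics/w1.png

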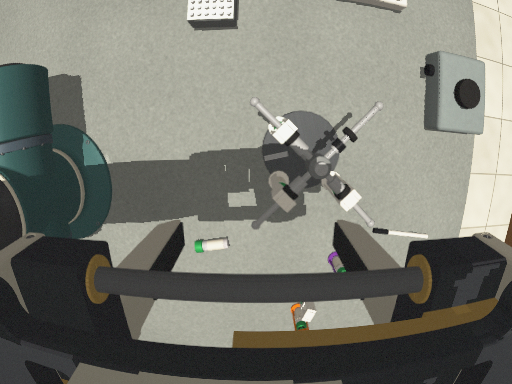

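Run:
```python
from h import *
import pickle
s=pickle.load(open("w1.pkl","rb")); crop(s,"w1c",240,90,400,235,4)
```

```text
(no output)
```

View pics/w1c.png

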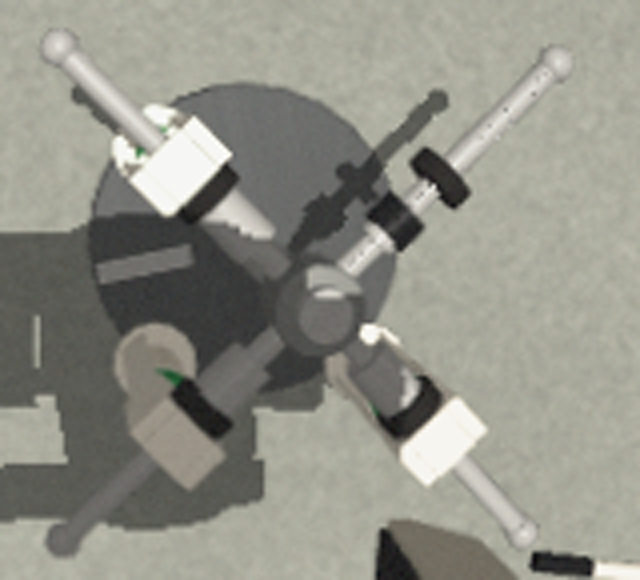

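Run:
```python
from h import *
import pickle
s=pickle.load(open("w1.pkl","rb"))
f=lambda u,v,z:atz(s,240+u/4-.375,90+v/4-.375,z,True)
t=[f(*p,170) for p in((555,63),(58,46),(63,541),(523,533))]
print(np.round(t,1), "mid",((t[0]+t[2])/2).round(1),((t[1]+t[3])/2).round(1))
print("post",f(328,318,195).round(1))
e=np.array([(90,225),(245,83),(398,240)]) 
print("base", [f(*p,14).round(1) for p in e])
a,b=f(98,272,20),f(192,254,20); print("bar",a,b,np.degrees(np.arctan2(*(a-b)[1::-1])))
c=(t[0]+t[1]+t[2]+t[3])/4
print(c,[np.degrees(np.arctan2(*(x-c)[1::-1])) for x in t],[np.linalg.norm(x-c) for x in t],np.degrees(np.arctan2(*(a-c)[1::-1])),np.degrees(np.arctan2(*(b-c)[1::-1])))
```

```text
[[617.1 152.9 170. ]
 [445.  151.8 170. ]
 [446.6 -20.9 170. ]
 [619.3 -20.  170. ]] mid [531.9  66.  170. ] [532.1  65.9 170. ]
post [532.3  65.7 195. ]
base [array([457.8,  73.7,  14. ]), array([529.2, 141. ,  14. ]), array([605.3,  68.8,  14. ])]
bar [461.52258276  52.43540329  20.        ] [505.12114178  61.17022082  20.        ] -168.670980872726
[532.00012261  65.93410673 170.        ] [np.float64(45.60232337638811), np.float64(135.37379866726943), np.float64(-134.5373723003588), np.float64(-44.56776597634623)] [np.float64(121.65033645544185), np.float64(122.21101743996228), np.float64(121.7744592512103), np.float64(122.50748921702946)] -169.15733855001807 -169.94957214221404
```

```bash
cat >> h.py <<'E'
C=np.array([531.7,65.2])
def pol(r,deg,z):
    a=np.radians(deg); return [C[0]+r*np.cos(a),C[1]+r*np.sin(a),z]
def st():
    s=sense(); print("t",round(s["time_s"],2),s["eef_pos"].round(1),"F",s["force"].round(2),"gap",round(s["finger_gap"],1)); return s
E
python3 - <<'E'
from h import *
A=45.5
# check reachability of the arc
for d in np.linspace(A,192,8): print(round(d), ik(pol(102,d,151),Q(d)) is not None)
movep(pol(102,A,260),Q(A)); st()
move_gripper(45,15)
print(line_to(pol(102,A,151),v=120,stop_force=8)); st()
move_gripper(0,15); st()
snap=snapshot("wrist"); cv2.imwrite("pics/w2.png",snap["img"][:,:,::-1])
E
```

```text
46 True
66 True
87 True
108 True
129 True
150 True
171 True
192 True
t 4.4 [603.1 138.  260.9] F [-0.25 -0.42  0.75] gap 93.0
False
t 6.38 [603.5 138.  151.9] F [ 0.76 -0.55  0.43] gap 45.0
t 7.05 [603.2 137.9 151.1] F [-1.28  0.62  0.08] gap 8.2
```

View pics/w2.png

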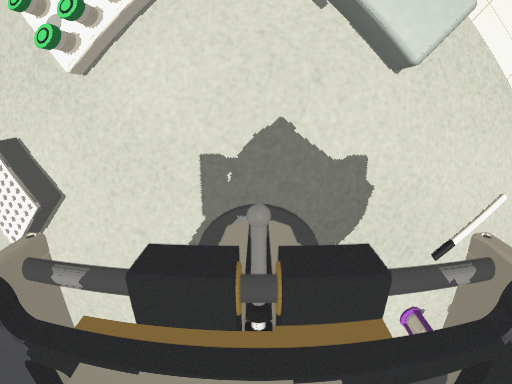

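Run:
```python
from h import *
A=45.5;B=191.2;n=12
for k,d in enumerate(np.linspace(A,B,n+1)[1:]):
    line_to(pol(102,d,151),v=90,frame=Q(d))
    if k%2: st()
dwell(0.4);st()
```

```text
t 7.88 [567.2 160.9 151.1] F [-1.12  1.56  0.95] gap 8.3
t 8.67 [524.7 167.1 151.1] F [-2.21  6.16  0.53] gap 8.4
t 9.45 [483.1 155.2 151. ] F [-7.84  8.71  1.19] gap 8.3
t 10.23 [450.2 126.9 151. ] F [-9.68  5.26  2.14] gap 8.6
t 11.02 [432.1  87.5 151. ] F [-9.64  0.49  3.1 ] gap 8.6
t 11.8 [431.6  44.4 151. ] F [-6.22 -1.64  2.19] gap 8.4
t 12.2 [431.5  44.7 151. ] F [-6.53 -2.76  2.23] gap 8.5
```

Run:
```python
from h import *
move_gripper(30,15); st()
line_to(pol(102,191.2,230),v=150)
movep([440,-40,360],Q(90))
s=snapshot("wrist"); cv2.imwrite("pics/w3.png",s["img"][:,:,::-1]); st()
import pickle;pickle.dump(s,open("w3.pkl","wb"))
t=snapshot("top"); crop(t,"t3",180,140,350,260,4.5);pickle.dump(t,open("t3.pkl","wb"))
```

```text
t 12.79 [431.7  45.4 151. ] F [-0.21 -0.52 -0.56] gap 30.1
t 14.92 [440.  -39.8 359.4] F [ 0.19 -0.21 -0.3 ] gap 30.1
```

View pics/w3.png

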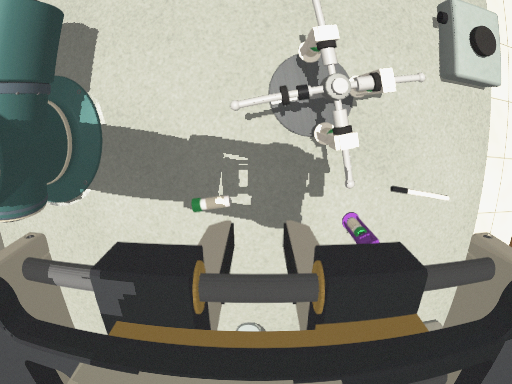

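View pics/t3.png

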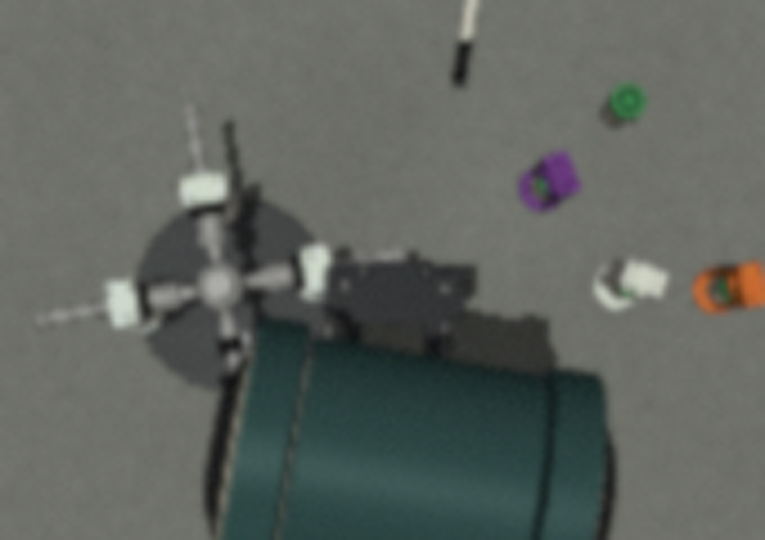

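Run:
```python
from h import *
import pickle
s=pickle.load(open("w3.pkl","rb")); crop(s,"w3c",225,0,425,190,4)
movep([546,-225,360],Q(90))
s=snapshot("wrist");pickle.dump(s,open("w4.pkl","wb")); cv2.imwrite("pics/w4.png",s["img"][:,:,::-1]); st()
print(proj(s,[546,-230,122],True))
u,v=proj(s,[546,-230,60],True).astype(int)
crop(s,"w4c",u-60,v-55,u+60,v+55,5)
print(u,v)
```

```text
t 15.88 [ 545.7 -223.7  360.7] F [ 0.31 -0.13  0.63] gap 29.8
[258.02099335 169.12035301]
258 161
```

View pics/w3c.png

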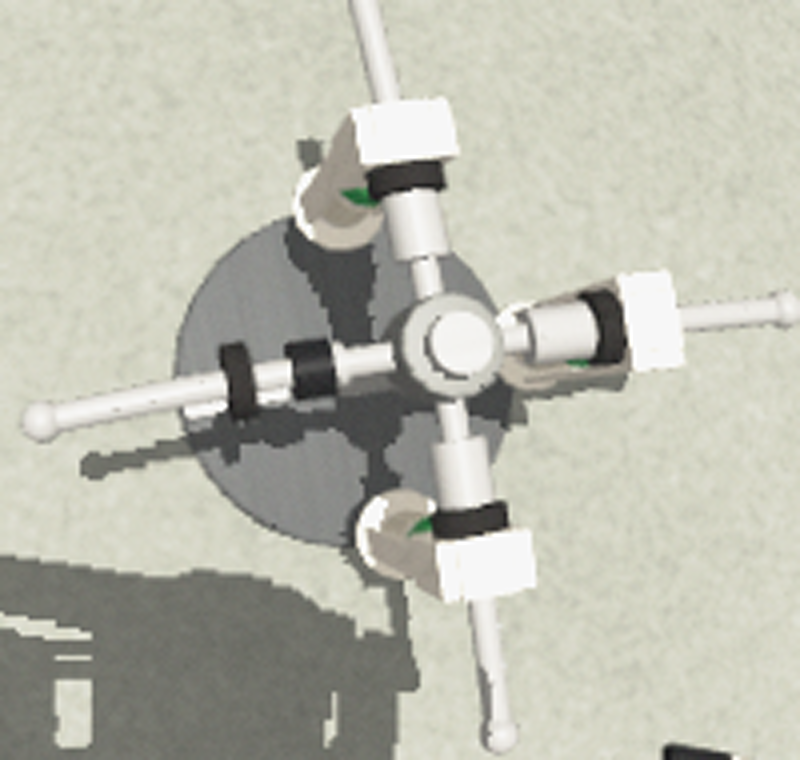

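View pics/w4.png

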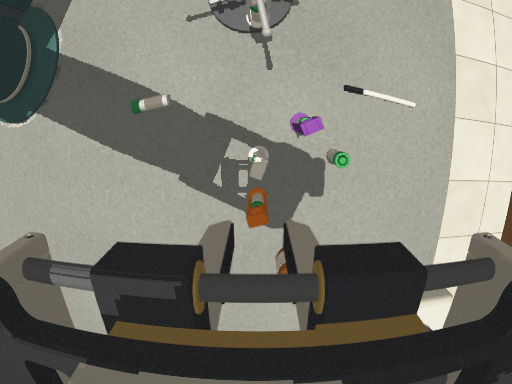

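View pics/w4c.png

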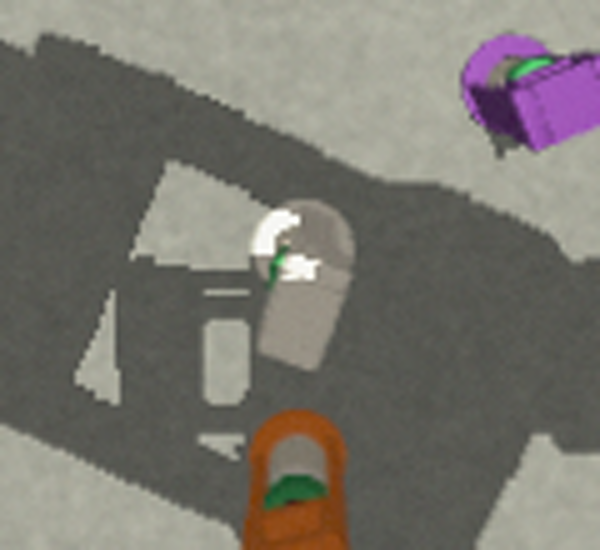

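Run:
```python
from h import *
import pickle
s=pickle.load(open("w4.pkl","rb"))
im=s["img"][135:190,235:290,::-1].astype(float)
im=np.clip((im-50)*1.6,0,255).astype(np.uint8)
cv2.imwrite("pics/w4d.png",cv2.resize(im,None,fx=10,fy=10,interpolation=cv2.INTER_CUBIC))
s=pickle.load(open("w3.pkl","rb"))
f=lambda u,v,z:atz(s,225+u/4-.375,0+v/4-.375,z,True)
e,o,w=f(40,420,170),f(788,308,170),f(498,735,170)
c=(e+o)/2; print(e,o,w,c,np.degrees(np.arctan2(*(e-o)[1::-1])),f(462,342,195))
print("collar c",f(238,380,170),"buffer outer",f(290,371,170),f(40,420,170))
```

```text
[412.2009466   42.00792921 170.        ] [652.90575037  91.15147967 170.        ] [555.73054643 -53.4655885  170.        ] [532.55334848  66.57970444 170.        ] -168.46078142518544 [531.72120794  66.19466616 195.        ]
collar c [470.59391067  54.16079392 170.        ] buffer outer [486.03906769  57.26347489 170.        ] [412.2009466   42.00792921 170.        ]
```

View pics/w4d.png

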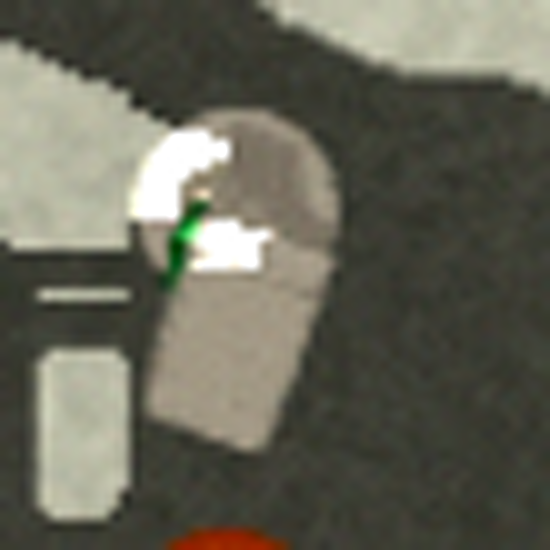

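Run:
```python
from h import *
import pickle
s=pickle.load(open("w4.pkl","rb"))
f=lambda u,v,z:atz(s,235+u/10-.45,135+v/10-.45,z,True)
P=np.array([f(*p,122) for p in((148,413),(262,452),(322,297),(190,265))])
print(P.round(1),P.mean(0).round(1),[np.linalg.norm(P[i]-P[(i+1)%4]).round(1) for i in range(4)])
for i in range(4):
    d=P[(i+1)%4]-P[i]; print(np.degrees(np.arctan2(d[1],d[0])).round(1))
q=np.array([f(*p,4) for p in((130,190),(240,108),(341,200))]);print("foot",q.round(1))
```

```text
[[ 533.9 -239.6  122. ]
 [ 549.8 -245.1  122. ]
 [ 558.  -223.1  122. ]
 [ 539.8 -218.7  122. ]] [ 545.4 -231.6  122. ] [np.float64(16.8), np.float64(23.5), np.float64(18.7), np.float64(21.7)]
-19.3
69.5
166.2
-105.8
foot [[ 527.4 -225.1    4. ]
 [ 546.9 -210.5    4. ]
 [ 564.8 -226.9    4. ]]
```

Run:
```python
from h import *
import pickle
a=160;p=[546.5,-228.3]
move_gripper(48,15)
movep(p+[200],Q(a)); st()
s=snapshot("scene"); crop(s,"s5",140,120,280,260,4)
print(line_to(p+[84],v=100,stop_force=5)); st()
move_gripper(0,40); st()
s=snapshot("scene"); crop(s,"s6",140,120,280,260,4)
```

```text
t 17.54 [ 546.7 -228.4  200.7] F [0.03 0.36 1.09] gap 48.0
False
t 18.9 [ 546.8 -228.5   84.8] F [ 0.02 -0.09 -0.21] gap 48.3
t 19.34 [ 546.6 -228.3   84.2] F [-0.47  0.37  1.46] gap 29.9
```

View pics/s6.png

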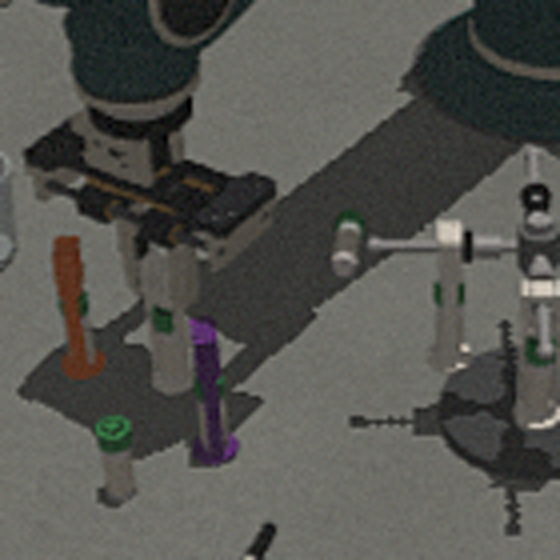

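Run:
```python
from h import *
import pickle
B=191.3
for r in (160,140,75): print(ik(pol(r,B,149),Q(B)))
line_to([546.5,-228.3,300],v=200); st()
movep(pol(162,B,300),Q(B)); st()
line_to(pol(162,B,149),v=150); dwell(0.2); st()
s=snapshot("wrist"); cv2.imwrite("pics/w7.png",s["img"][:,:,::-1])
s=snapshot("scene"); crop(s,"s7",190,120,320,250,5)
```

```text
[ 2.22542346e-02 -5.63812120e-01  2.12396354e+00 -4.44089210e-16
  1.58144123e+00 -1.74576430e+00]
[ 3.10620133e-02 -5.09094206e-01  2.08996791e+00 -4.44089210e-16
  1.56071895e+00 -1.73695652e+00]
[ 5.44392131e-02 -3.41356422e-01  1.97373166e+00 -4.44089210e-16
  1.50921742e+00 -1.71357932e+00]
t 20.62 [ 546.3 -228.2  298.6] F [ 0.47  0.1  -1.67] gap 29.7
t 21.82 [373.3  33.  299.9] F [-0.27 -0.16 -1.71] gap 30.1
t 23.18 [373.1  33.5 149.6] F [ 0.92  0.43 -1.7 ] gap 29.9
```

View pics/s7.png

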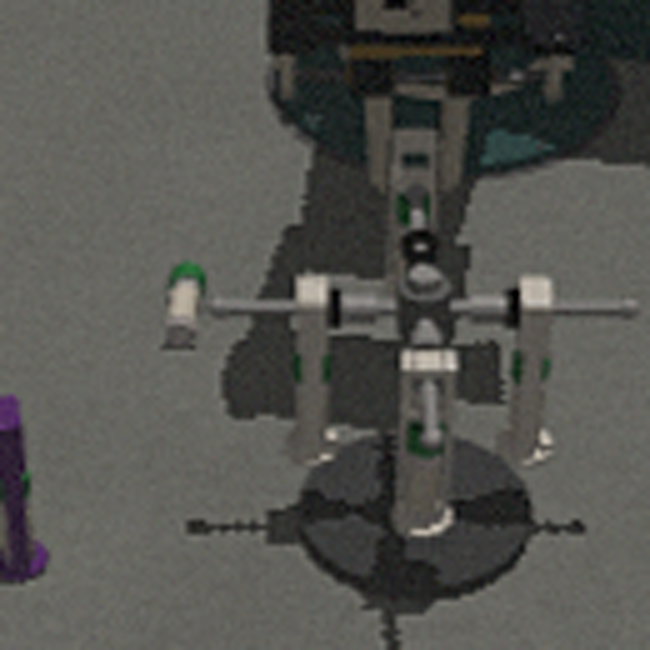

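View pics/w7.png

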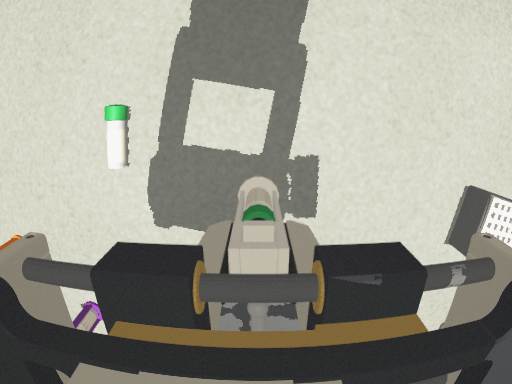

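Run:
```python
from h import *
B=191.3
print(line_to(pol(100,B,149),v=50,stop_force=4)); s=st()
for n,c in (("scene",(190,120,320,250)),):
    x=snapshot(n); crop(x,"s8",*c,5)
x=snapshot("wrist"); cv2.imwrite("pics/w8.png",x["img"][:,:,::-1])
```

```text
False
t 24.68 [433.5  45.6 149.1] F [-0.15 -0.07 -1.64] gap 29.8
```

View pics/s8.png

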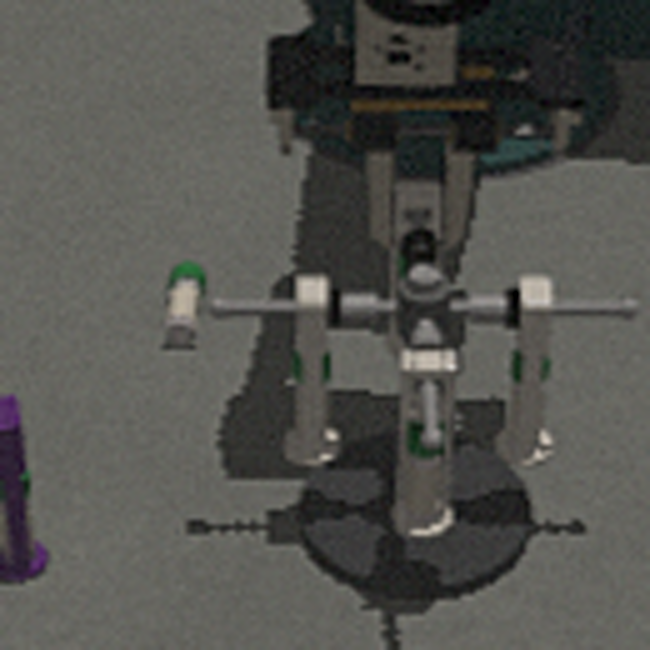

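View pics/w8.png

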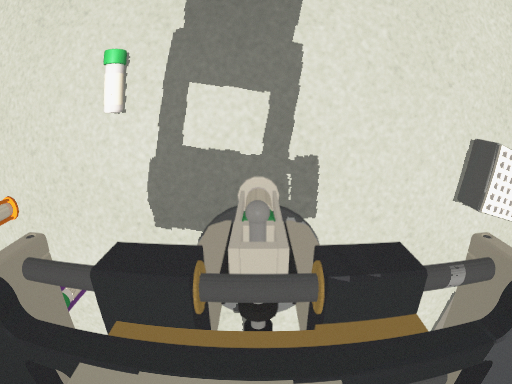

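```bash
cat >> h.py <<'E'
B=191.3
U=-np.array([np.cos(np.radians(B)),np.sin(np.radians(B))])
def ax(n=4):
    F=[]
    for _ in range(n):
        s=sense(); F.append(s["force"]); 
        if n>1: dwell(0.02)
    F=np.mean(F,0); r=-((s["eef_pos"][:2]-C)@U)
    return -(F[:2]@U), F, r, s["time_s"]
E
python3 - <<'E'
from h import *
f0,F,r,t=ax(); print("base",round(f0,2),F.round(2))
print(line_to(pol(60,B,149),v=25,stop_force=2.0))
f,F,r,t=ax(); print(round(f,2),F.round(2),round(r,2),round(t,2))
R=r
while R>42:
    R-=1.0
    line_to(pol(R,B,149),v=20)
    f,F,r,t=ax(3); print(round(R,2),round(r,2),"f",round(f-f0,2),F.round(1),round(t,2))
    if f-f0>4.6: break
E
```

```text
base 0.03 [-0.06  0.17 -1.37]
True
0.79 [-0.76 -0.25 -1.21] 73.98 25.93
72.98 73.18 f 1.92 [-1.9 -0.5 -2.6] 26.23
71.98 72.02 f 2.15 [-2.1 -0.6 -2.4] 26.52
70.98 70.96 f 1.87 [-1.9 -0.2 -2.1] 26.82
69.98 69.95 f 2.38 [-2.3 -1.  -1.8] 27.12
68.98 68.95 f 2.32 [-2.2 -1.1 -3. ] 27.43
67.98 67.93 f 2.37 [-2.4 -0.2 -2. ] 27.73
66.98 66.95 f 1.73 [-1.9  0.3 -2.6] 28.02
65.98 65.97 f 2.35 [-2.3 -0.5 -2.4] 28.32
64.98 64.96 f 2.25 [-2.3 -0.  -2.3] 28.62
63.98 63.94 f 2.38 [-2.3 -0.7 -2.5] 28.93
62.98 62.94 f 1.89 [-2.   0.  -1.8] 29.23
61.98 62.06 f 4.57 [-4.7  0.  -1.6] 29.52
60.98 61.17 f 6.13 [-6.1 -0.9  0.2] 29.82
```

Run:
```python
from h import *
f0=0.03
f,F,r,t=ax(); print("now",round(f,2),round(r,2)); R=60.98
while R>57 and f-f0<9.3:
    R-=0.4
    line_to(pol(R,B,149),v=10)
    f,F,r,t=ax(4); print(round(R,2),round(r,2),"f",round(f-f0,2),F.round(1),round(t,2))
for _ in range(6):
    f,F,r,t=ax(5); print("hold",round(f-f0,2),round(r,2),round(t,2))
```

```text
now 6.3 61.17
60.58 60.84 f 7.31 [-7.2 -1.3  0.6] 30.21
60.18 60.53 f 8.53 [-8.3 -2.   1.1] 30.52
59.78 60.18 f 9.35 [-9.2 -1.9  1.5] 30.84
hold 8.71 60.18 30.93
hold 9.2 60.19 31.01
hold 9.53 60.19 31.09
hold 9.21 60.19 31.18
hold 9.12 60.18 31.26
hold 9.21 60.19 31.34
```

Run:
```python
from h import *
f0=0.03
line_to(pol(59.45,B,149),v=10)
for _ in range(8):
    f,F,r,t=ax(4); print("hold",round(f-f0,2),round(r,2),round(t,2))
line_to(pol(66,B,149),v=20); f,F,r,t=ax(); print("back",round(f-f0,2),F.round(2),round(r,2))
print(line_to(pol(66,B,139),v=10,stop_force=1.5)); f,F,r,t=ax(); print(F.round(2),sense()["eef_pos"],t)
x=snapshot("scene"); crop(x,"s9",190,120,320,250,5)
x=snapshot("wrist"); cv2.imwrite("pics/w9.png",x["img"][:,:,::-1])
```

```text
hold 10.08 59.91 31.66
hold 9.9 59.91 31.73
hold 10.06 59.92 31.79
hold 10.16 59.91 31.86
hold 9.69 59.91 31.93
hold 9.52 59.91 31.99
hold 10.13 59.9 32.06
hold 9.62 59.91 32.12
back 0.28 [-0.31 -0.02 -1.28] 65.77
True
[0.82 0.25 4.23] [466.99418629  52.25711931 144.47307451] 33.3
```

View pics/s9.png

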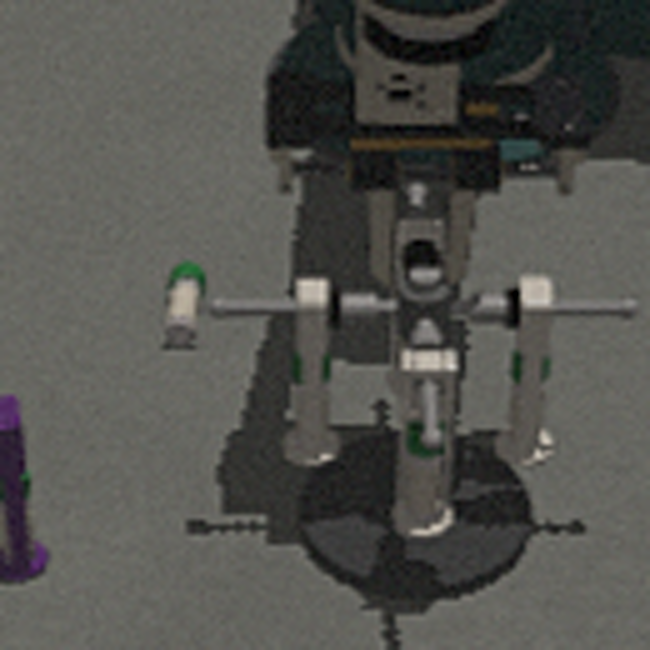

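View pics/w9.png

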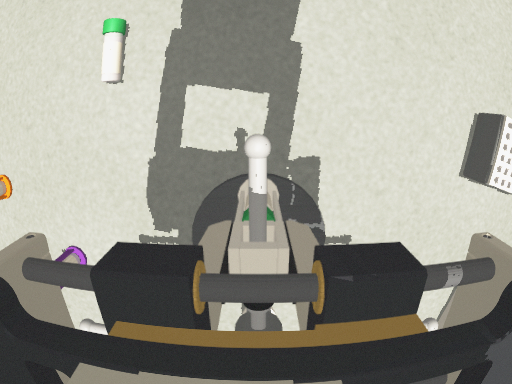

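Run:
```python
from h import *
p=sense()["eef_pos"]
line_to([p[0],p[1],p[2]+0.7],v=10); print(ax()[1].round(2))
move_gripper(40,10); dwell(0.5); print(ax()[1].round(2))
line_to([p[0],p[1],270],v=120); st()
movep([440,-40,360],Q(90)); dwell(1.0)
x=snapshot("wrist"); crop(x,"w10",200,0,440,200,3.3)
import pickle;pickle.dump(x,open("w10.pkl","wb"))
x=snapshot("scene"); crop(x,"s10",140,120,320,260,4); st()
```

```text
[-0.29 -0.16 -1.84]
[-0.01 -0.24 -0.25]
t 35.96 [466.8  52.2 269.1] F [-0.39 -0.06  0.39] gap 40.0
t 38.45 [440. -40. 360.] F [-0.21  1.33 -0.09] gap 40.2
```

View pics/w10.png

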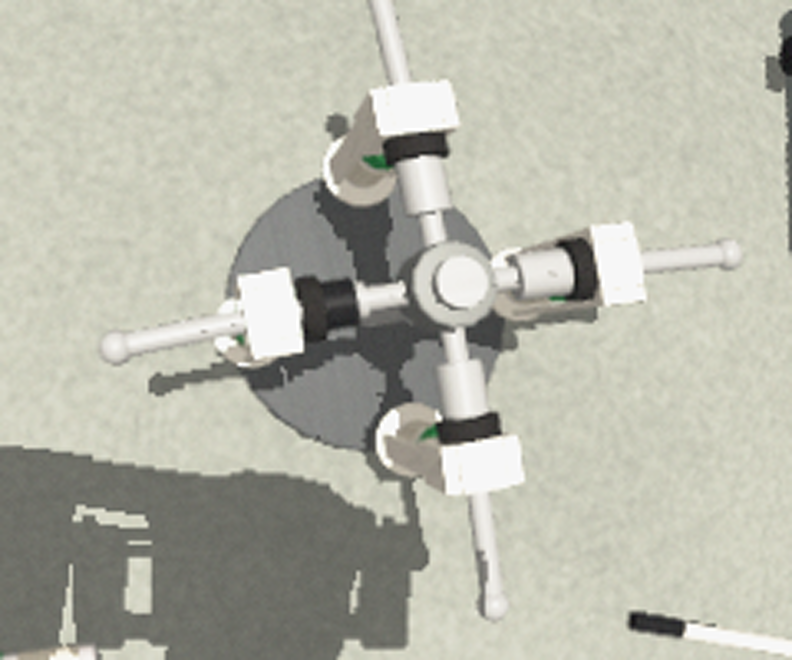

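View pics/s10.png

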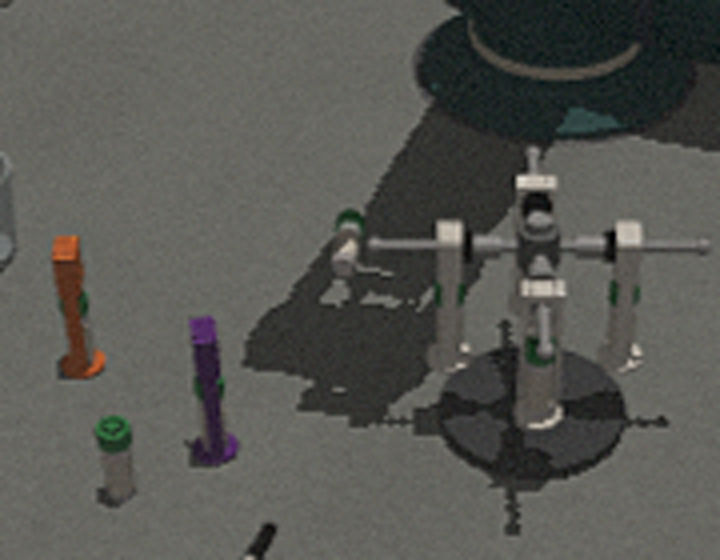

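Run:
```python
from h import *
import pickle
s=pickle.load(open("w10.pkl","rb"))
f=lambda u,v,z:atz(s,200+u/3.3-.35,0+v/3.3-.35,z,True)
e,o=f(115,347,170),f(731,253,170); h=f(272,312,182.5)
print(e,o,np.degrees(np.arctan2(*(e-o)[1::-1]))%360,"head",h,"inward of tip",np.linalg.norm((h-e)[:2])+6.5)
d=(e-o)[:2]/np.linalg.norm((e-o)[:2]); v=(h-e)[:2]; print("side",v[0]*d[1]-v[1]*d[0])
s=sense();print(s["time_s"],s["force"])
close_job()
```

```text
[412.33567448  41.69580098 170.        ] [653.10331078  91.13458775 170.        ] 191.60371948981665 head [467.58354093  53.7458707  182.5       ] inward of tip 63.04671455730256
side 0.6911533352694583
38.45 [-0.21073536  1.32586411 -0.09087706]
the job is handed in; nothing more can be done
```

The tree is turned, the white carrier is hanging on the empty branch, and the job was handed in at about 38.5 s of the 72 s. No verdict was reported.

- **Turning:** I pinched the empty branch and turned it about 146° counter-clockwise. The last picture puts the branch at 191.6° and the bar measured about 191.2°, so the tip is roughly 1 mm off the bar's line. The bar reading itself varied between 190° and 192.7° across pictures, which is still inside the 12 mm allowance.
- **Pressing:** I threaded the eye over the branch with almost no sideways contact. The collar slid at about 2.3 N, and the force began to rise after about 12 mm of travel, where the buffer should be. I held it at about 9.2 N for 0.5 s, then at about 9.5–10.2 N for 0.5 s. Every wrist reading stayed well under 20 N. These are wrist-force readings; the contact force on the collar is not reported.
- **Final state:** I backed off, lowered the eye until it rested on the rod (about 6.5 mm below the centre line), released the carrier and moved clear.
    - **Position:** The last pictures show the carrier hanging upright with its eye about 63 mm inward of the tip and 0.7 mm off to the side.
    - **Surroundings:** The collar is fully back, the robot is clear, and nothing near the tree looks disturbed. I judged the bystanders by eye and did not measure them. The bottle, beaker and tip box were at the edge of or outside the final close-ups.

One reading I can't explain: with the arm standing free at the end, the wrist force still showed 1.3 N in y. It is probably noise, as the picture shows nothing in contact.

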